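Cooler door-shelf temperature check

TASK

Open the door of the small white sample cooler wide, to about a right angle. Then take the thermometer probe out of its bench holder and hold it upright with its tip on the middle of the round steel disc in the door's shelf, pressing gently so that the sprung disc sinks about halfway. Finish holding the probe still like that in the gripper, with the door still wide open, and do not shift the tube rack, the tip box or the beaker.

Things in the scene. Friction and masses are not known exactly. Their poses are not given: they have to be found in the camera images.
- cooler: White benchtop cooler, fixed to the bench, 220 deep (x) x 260 wide (y) x 240 high, far and left. Origin: centre of its underside; x axis points from front to back, y to the left as the robot sees it, z up. Its door covers the front face (x = -110 mm); the hinge is the vertical axis at x = -110, y = +130 mm (front left edge).
- cooler_door (a joint): Door angle in rad: 0 shut, grows as the free right edge swings to the robot; 1.57 a right angle, stop at 1.8. May start ajar. Stays where left (friction 0.3 N m, no latch). Panel 30 thick, 260 wide, top at height 240. On its inside, reachable only with the door open, is a shelf: floor at height 90, 85 deep, rims 14 high, with the disc and one small vial 52 high.
- door_handle (a point): Top end (height 239) of the door's vertical round steel bar, 12 mm diameter, at 235 mm from the hinge axis along the door and 75 mm out in front of it (45 mm from bar axis to door face). The top 50 mm of the bar stands free above its upper stand-off, to be pinched from above. Its axes turn with the door; shut, they are the cooler's.
- test_disc: Flat round steel disc, 28 mm diameter, in a grey collar (42 mm diameter) on the door's shelf, 150 mm from the hinge along the door, 45 mm off its inner face. Origin: centre of its top face, z up; at rest 113 above the bench, 15 above the collar. Sprung: sinks straight down, 12 mm at most, at 0.7 N per mm (4.2 N halfway, 8.4 N at its stop).
- probe: Upright thermometer probe, 160 long, 90 g nominal: origin at the centre of its flat tip (11 mm diameter), z axis up along the probe. Steel stem 8 mm diameter from 0 to 75; round collar 30 mm diameter at 75 to 79; square grey handle 20 x 20 from 79 to 155 with its faces square to the body's x and y axes, a 5 mm button on top. At the start it hangs in the holder with the tip 5 mm above the bench.
- holder: Black block 70 x 70 x 80 high, fixed to the bench, with one vertical hole 16 mm wide through its centre; the probe's collar rests on its top. Origin: centre of its underside.
- tube_rack: Bystander: loose black rack 90 x 180 x 50 with capped tubes up to 103 high. Origin: centre of its underside.
- tip_box: Bystander: loose red and clear box 85 x 120 x 50 with yellow pipette tips to 62 high. Origin: centre of its underside.
- beaker: Bystander: loose open yellow plastic cup, 80 mm diameter, 90 high. Origin: centre of its underside.

How it is judged:
On the way, in this order (a step that is already met when the one before it is completed fails the run):
1. the door is open wide (past 1.2 rad) (value of joint cooler_door above 1.2 rad), for 0.2 s.
2. the gripper has lifted the probe clear out of its holder, the door still open (height (world z) of probe above 0.09 m and contact force between the fingers and probe above 1 N and value of joint cooler_door above 1.2 rad), for 0.2 s.
At the end, for the whole second after the job is handed in: Door past 1.2 rad; probe in the gripper, upright within 0.14 rad and still, its tip within 8 mm of the disc's centre and pressing it with 1.2 to 7.5 N (disc sunk by 1.5 to 11 mm); kept so through the last second (value of joint cooler_door above 1.2 rad and horizontal distance between probe and test_disc below 0.008 m and angle between probe's own z axis and vertical below 0.14 rad and contact force between probe and test_disc between 1.2 and 7.5 N and contact force between the fingers and probe above 1 N and contact force between probe and holder below 0.1 N and linear speed of probe below 0.02 m/s and height (world z) of test_disc between 0.102 and 0.1115 m); the arm keeps its last pose, push and grip.
It fails at once if the tube rack, tip box or beaker is shifted more than 30 mm or tipped (distance of any of tube_rack, tip_box, beaker from where it was at the start of the episode above 0.03 m or angle between any of tube_rack, tip_box, beaker's own z axis and vertical above 0.35 rad).
It fails at once if the probe is pressed hard on the disc (over 20 N) (contact force between probe and test_disc above 20 N).
It also fails if it takes over 69 s, if anything falls off the work surface, if the arm or the gripper's body presses on something with over 40 N, if the wrist force passes 120 N, or if a joint passes its speed limit or range.

ROBOT

A 6-joint arm with a two-finger parallel gripper is mounted at the origin on the work surface. World frame = base frame: x ahead of the robot, y to its left, z up, the work surface at z = 0. Lengths are in m, angles in rad, forces in N, time in s.
With the tool pointing down it reaches from about 0.35 to 0.8 m from the base axis. Payload 7.3 kg.
Tool frame: the origin (TCP) lies on the centre line of the jaws, within the pads' length; the fingertips stand 22 mm ahead of it and the grasp point (between the pads) lies 3 mm ahead of it; z points along the fingers, y is the line along which they close (so a half turn about z gives the same grasp; the last joint's range is limited). The gripper opens to 85 mm and grips with 20 to 120 N. Pads are 22 mm wide; open, the fingers measure 114 mm over their backs; the gripper's body (76 mm by 85 mm) begins 54 mm behind the grasp point. The pads swing forward as they close: fully open they stand 13 mm farther back than shut.
Start: joints at [-1.371, 0.342, 1.524, -0, 1.275, -0.146], TCP at [0.178, -0.494, 0.253] pointing down, gripper open.
Joint ranges: [-2.53, 2.53], [-0.77, 2.02], [0.04, 2.7], [-1, 4.14], [0.28, 2.66], [-3.11, 3.11]. Speed limits (rad/s): [2.57, 2.57, 3.14, 3.14, 3.14, 3.14].

INTERFACE

Orientations are given as a unit quaternion [w, x, y, z].
In Python, from station import ctrl, optics gives the robot as it stands (ctrl), with the cameras (optics).
- The arm moves only by the shell command python3 inch.py 'ROWS' [OPENING] [FORCE]. ROWS is a JSON list of rows, 1 to 10 of them, each an object with the fields dx, dy, dz (the shift in fractions of the full range, 1 being 0.25 m), ax, ay, az (a rotation vector in fractions of the full range, 1 being pi rad); a field left out counts as zero; each row shifts and turns the commanded pose from where the row before left it, along the tool's axes as they then stand; what a row does not reach is not made up. A row lasts 1/12 s, in which the tool goes at most 0.0417 m and 0.125 rad, less where a joint would pass 70% of its speed; a pose out of reach is approached as far as the arm can. OPENING is the finger opening in m, set as the command begins (- or left out keeps the last). The fingers move at their own pace and stop on an object; FORCE is the grip in N (left out, the last holds). Time passes only in rows, so rows that do not move let the fingers close. It prints the time, the measured TCP pose, the force, the opening and the grip force at its end. Shift and turn numbers lie between -1 and 1, and a call with a number outside is refused. Input that does not fit is refused with a message, and nothing moves.
- ctrl.get_obs(): the state, without advancing time (a new reading comes with each control period).
- optics.read_camera(name): name is "scene" or "top" or "wrist"; returns a dict with "pixels" (400x640x3 uint8, red, green, blue), "vertical_fov" (degrees; the focal length in pixels is half the picture's height over the tangent of half this angle, whatever the lens; pixels are square), "cx", "cy" (the principal point, pixels), "dist" ([k1, k2, p1, p2, k3] as OpenCV has them; the pictures are not rectified), "rvec" (rotation vector, rad) and "tvec" (3), from world to camera coordinates, as OpenCV has them; the wrist camera has in their place "hand_eye" (4x4, takes a point from camera to tool coordinates, whose origin is the TCP and whose axes are the flange's). Camera axes: x right, y down, z forward; pixel columns grow to the right and rows downward; lengths in m; the calibration is good to about 2 mm. A picture is of the moment at which its call begins: read the wrist's pose just before it. There is no depth.
- ctrl.sign_off(): hands the job in; it is judged then, once.
The state is a dict: "clock": time; "joints": joint angles; "joint_velocities": joint speeds; "joint_torque": joint torques, N m; "tcp_pos": TCP position; "tcp_rot": TCP orientation; "contact_force": force on the tool from outside, world axes, zero at the start; "moment": the same for the moment, N m; "gripper_width": finger opening in m; "grip_force": force on a finger pad.
Only numpy, scipy, OpenCV 4.12 (cv2) and the standard library are available. Lean on these libraries where they do the work, as an engineer would, in place of code of your own. Each camera call takes 0.05 s, during which the arm holds its last target. There are 200 camera calls.

## Working session

There is one attempt and no reset: what is moved stays moved. The work goes in short steps, Python scripts to look and compute and a shell command to move; the robot and the scene stay as the last step left them, time stands still between calls to the robot, and variables do not carry over. Pictures are saved under pics/ and viewed, at most 14 in all, crops included, and the job is handed in when it is done.

```bash
ls; mkdir -p pics; cat > h.py <<'E'
import numpy as np, cv2
from scipy.spatial.transform import Rotation as R
from station import ctrl, optics
def K(c):
    f=200/np.tan(np.radians(c["vertical_fov"])/2); return np.array([[f,0,c["cx"]],[0,f,c["cy"]],[0,0,1.]])
def ray(c,uv,obs=None):
    p=cv2.undistortPoints(np.array([[uv]],float),K(c),np.array(c["dist"],float))[0,0]
    d=np.array([p[0],p[1],1.])
    if "rvec" in c:
        Rm=cv2.Rodrigues(np.array(c["rvec"],float))[0]; return -Rm.T@np.ravel(c["tvec"]),Rm.T@d
    H=np.array(c["hand_eye"]); T=pose(obs); M=T@H; return M[:3,3],M[:3,:3]@d
def pose(o):
    q=o["tcp_rot"]; T=np.eye(4); T[:3,:3]=R.from_quat([q[1],q[2],q[3],q[0]]).as_matrix(); T[:3,3]=o["tcp_pos"]; return T
def onz(c,uv,z,obs=None):
    o,d=ray(c,uv,obs); return o+d*(z-o[2])/d[2]
def proj(c,P):
    return cv2.projectPoints(np.array(P,float).reshape(-1,3),np.array(c["rvec"],float),np.array(c["tvec"],float),K(c),np.array(c["dist"],float))[0][:,0]
def tri(rs):
    A=0;b=0
    for o,d in rs:
        d=d/np.linalg.norm(d); P=np.eye(3)-np.outer(d,d); A=A+P; b=b+P@o
    return np.linalg.solve(A,b)
E
python3 - <<'E'
from h import *
import pickle
o=ctrl.get_obs(); print(o["clock"],o["tcp_pos"],o["tcp_rot"],o["gripper_width"]); print(pose(o).round(3))
for n in("scene","top"):
    c=optics.read_camera(n); pickle.dump(c,open(n+".pkl","wb")); cv2.imwrite(f"pics/{n}0.png",c["pixels"][...,::-1])
    print(n,ray(c,(320,200)),c["vertical_fov"])
E
```

```text
inch.py
pics
station.py
0.0 [ 0.177904   -0.49354233  0.25260245] [-7.86715557e-04  9.85088104e-01  1.72048852e-01 -1.35033705e-05] 0.08542335770027625
[[ 0.941  0.339 -0.     0.178]
 [ 0.339 -0.941  0.002 -0.494]
 [ 0.    -0.002 -1.     0.253]
 [ 0.     0.     0.     1.   ]]
scene (array([0.75981875, 0.41373214, 0.82698748]), array([-0.19991217, -0.62095343, -0.75795051])) 55.57102653195285
top (array([ 0.39760804, -0.15477085,  1.16909946]), array([ 0.20472546,  0.0302975 , -0.97837987])) 46.51557689424489
```

View pics/scene0.png

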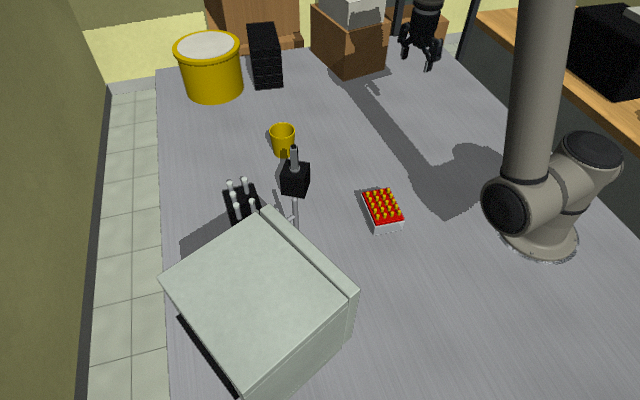

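View pics/top0.png

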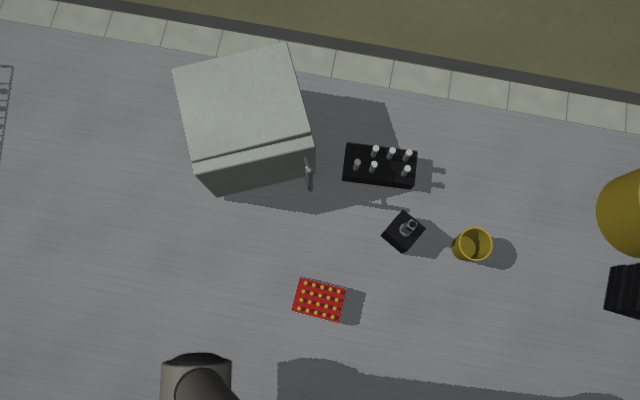

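The scene view shows the cooler front (door towards the robot), with rack, probe holder and beaker behind it. In the top view, the cooler's top corners are around (173,69), (287,40), (312,135) and (190,162), the handle is near (308,165), the probe and holder near (405,230), and the tip box near (320,300). Next is a zoom for accurate pixels.

```bash
python3 - <<'E'
from h import *
import pickle
t=pickle.load(open("top.pkl","rb"))
a=cv2.resize(t["pixels"][30:210,160:440],None,fx=2.8,fy=2.8,interpolation=cv2.INTER_CUBIC)
b=cv2.resize(t["pixels"][200:260,370:440],None,fx=2.8*1.3,fy=2.8*1.3)
img=np.zeros((600,800,3),np.uint8); img[:504,:784]=a[:504,:784]
s=pickle.load(open("scene.pkl","rb"))
cv2.imwrite("pics/crop1.png",img[:504,:784,::-1])
for n,uv in dict(BL=(173,69),BR=(287,40),FR=(311,133),FL=(190,161),DR=(314,148),DL=(193,173)).items(): print(n,onz(t,uv,.24).round(4))
# tip box, rack, beaker centres
hsv=cv2.cvtColor(t["pixels"],cv2.COLOR_RGB2HSV)
red=((hsv[...,0]<8)|(hsv[...,0]>172))&(hsv[...,1]>150)&(hsv[...,2]>80)
blk=hsv[...,2]<45
for n,m,z in (("red",red,.05),("blk",blk,.05)):
    k,l,st,ce=cv2.connectedComponentsWithStats(m.astype(np.uint8))
    for i in range(1,k):
        if st[i,4]>300:
            r=cv2.minAreaRect(np.argwhere(l==i)[:,::-1].astype(np.float32)); print(n,r,onz(t,r[0],z).round(3),onz(t,r[0],.08).round(3))
            if r[0][0]>300 and r[0][0]<420: print([onz(t,p,z)[:2].round(3).tolist() for p in cv2.boxPoints(r)],[onz(t,p,.08)[:2].round(3).tolist() for p in cv2.boxPoints(r)])
E
```

```text
BL [0.8168 0.2433 0.24  ]
BR [0.9322 0.0139 0.24  ]
FR [ 0.7299 -0.08    0.24  ]
FL [0.6216 0.1551 0.24  ]
DR [ 0.6987 -0.0926  0.24  ]
DL [0.5977 0.1426 0.24  ]
red ((318.5, 299.5), (48.26458740234375, 33.71245193481445), 14.03624439239502) [ 0.396 -0.162  0.05 ] [ 0.396 -0.162  0.08 ]
[[0.36, -0.103], [0.438, -0.107], [0.432, -0.221], [0.355, -0.216]] [[0.361, -0.105], [0.437, -0.108], [0.431, -0.22], [0.356, -0.214]]
blk ((379.6617126464844, 165.73867797851562), (72.76342010498047, 38.53078079223633), 7.305758953094482) [ 0.746 -0.25   0.05 ] [ 0.737 -0.247  0.08 ]
[[0.691, -0.162], [0.791, -0.156], [0.802, -0.339], [0.702, -0.342]] [[0.683, -0.162], [0.781, -0.156], [0.792, -0.334], [0.694, -0.337]]
blk ((402.87762451171875, 231.73907470703125), (30.073091506958008, 34.70281982421875), 40.10091018676758) [ 0.593 -0.332  0.05 ] [ 0.588 -0.328  0.08 ]
[[0.574, -0.28], [0.649, -0.323], [0.612, -0.385], [0.538, -0.342]] [[0.569, -0.276], [0.642, -0.318], [0.607, -0.379], [0.534, -0.337]]
blk ((621.4999389648438, 290.4999694824219), (54.99999237060547, 34.99999237060547), 90.0) [ 0.553 -0.869  0.05 ] [ 0.549 -0.85   0.08 ]
blk ((204.16653442382812, 372.30999755859375), (80.8683090209961, 40.95381164550781), 18.034284591674805) [0.185 0.064 0.05 ] [0.191 0.058 0.08 ]
```

View pics/crop1.png

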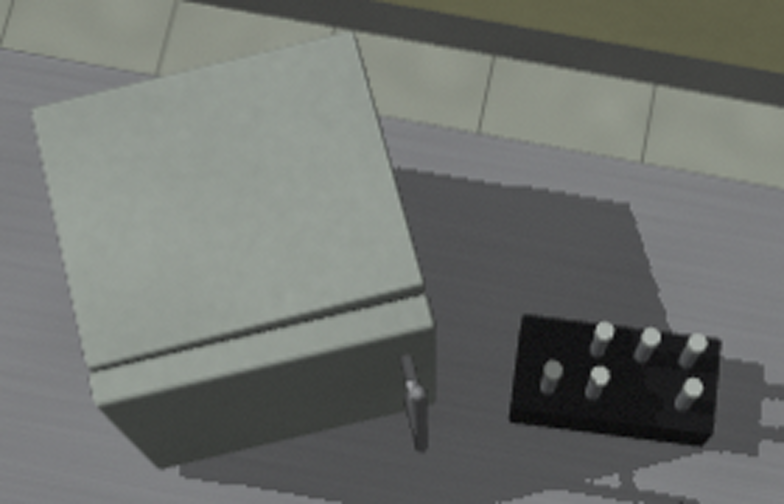

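```bash
python3 - <<'E'
from h import *
import pickle
t=pickle.load(open("top.pkl","rb")); s=pickle.load(open("scene.pkl","rb"))
px=dict(BL=(171.8,69.6),BR=(286.1,42.1),FR=(311.1,132.5),FL=(192.5,161))
L=np.array([[.11,.13],[.11,-.13],[-.11,-.13],[-.11,.13]])
W=np.array([onz(t,p,.24)[:2] for p in px.values()])
a=L-L.mean(0); b=W-W.mean(0); U,S,V=np.linalg.svd(a.T@b); Rm=(U@V).T; tt=W.mean(0)
yaw=np.arctan2(Rm[1,0],Rm[0,0]); print("cooler",tt,yaw,(W-(L@Rm.T+tt)).round(4).tolist())
w=lambda x,y:Rm@[x,y]+tt
h=w(-.11,.13); print("hinge",h)
D=[onz(t,p,.24)[:2] for p in ((195.4,173.9),(314.3,146))]; d=D[1]-D[0]; print("door ang",np.arctan2(*d[::-1])-(yaw-np.pi/2),np.linalg.norm(d), D)
def dp(al,out,q): # along, out, angle
    u=-np.pi/2+yaw-q; e=np.array([np.cos(u),np.sin(u)]); n=np.array([e[1],-e[0]]); return h+al*e+out*n
for q in(0,.03,.06):
    p=dp(.235,.075,q); print(q,p,proj(t,[*p,.239]),proj(t,[*p,.189]),proj(s,[*p,.239]))
for q in (1.5,): print(dp(.235,.075,q),dp(.15,-.045,q))
# probe pixel top
print("probe top cand",onz(t,(411,224),.16).round(4))
for n,c,sl in(("t",t,(slice(200,260),slice(370,440))),("s",s,(slice(135,230),slice(260,330)))):
    cv2.imwrite(f"pics/z{n}.png",cv2.resize(c["pixels"][sl],None,fx=5,fy=5,interpolation=cv2.INTER_CUBIC)[...,::-1])
a=cv2.imread("pics/zt.png");b=cv2.imread("pics/zs.png");I=np.zeros((475,710,3),np.uint8);I[:300,:350]=a;I[:475,355:705]=b;cv2.imwrite("pics/zz.png",I)
E
```

```text
cooler [0.77381899 0.08256497] 0.4503307704115316 [[-0.0014, -0.002], [-0.0027, 0.0014], [-0.0003, 0.0023], [0.0043, -0.0017]]
hinge [0.61820141 0.15172542]
door ang -0.016577696089236316 0.2530523160562054 [array([0.59675662, 0.13725095]), array([ 0.70310927, -0.0923674 ])]
0 [ 0.65296556 -0.09249058] [[309.7039627  168.82392812]] [[309.98668891 175.07638465]] [[294.11322499 196.43152166]]
0.03 [ 0.64562453 -0.09342346] [[309.45646573 172.26597916]] [[309.75161388 178.36163156]] [[297.44308611 195.34145766]]
0.06 [ 0.63825883 -0.09413572] [[309.10110354 175.71060962]] [[309.41393387 181.64879225]] [[300.79589064 194.33081619]]
[0.37705629 0.09977319] [0.51051623 0.03802009]
probe top cand [ 0.5942 -0.3299  0.16  ]
```

View pics/zz.png

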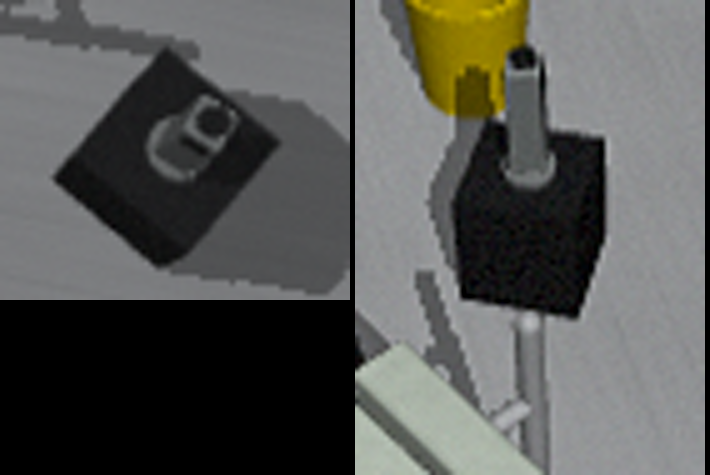

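The zooms show the probe (handle top near top-view (412,224)) in the rotated black holder. The bar's top end is at scene (294.4,197.5) and top (307.7,170), which matches a shut door. I'll rotate the tool in place first.

Units first: shifts go in shares of 0.25 m and turns go in shares of pi rad. So -0.02 m / 0.25 = -0.08, -0.12 rad / 3.1416 = -0.0382.

```bash
cat >> h.py <<'E'
def delta(target):
    T=pose(ctrl.get_obs()); d=T[:3,:3].T@(np.array(target)-T[:3,3]); print("tcp",T[:3,3].round(4),"tool delta",d.round(4),"psi",np.arctan2(T[1,0],T[0,0]).round(4),"tilt",T[:3,2].round(4)); return d
E
python3 inch.py '[{"dz": -0.08, "az": -0.0382}, {"dz": -0.08, "az": -0.0382}, {"dz": -0.08, "az": -0.0382}, {"az": -0.0382}, {"az": -0.0382}, {"az": -0.0382}, {"az": -0.0382}, {"az": -0.0382}, {"az": -0.0382}, {"az": -0.0382}]' 0.04
python3 inch.py '[{"az": -0.0382}, {"az": -0.0382}, {"az": -0.0382}, {"az": -0.0366}, {}]'
python3 - <<'E'
from h import *
import pickle
t=pickle.load(open("top.pkl","rb")); s=pickle.load(open("scene.pkl","rb"))
print("bar",tri([ray(t,(307.7,170)),ray(s,(294.4,197.5))]), onz(s,(294.4,197.5),.239),onz(t,(307.7,170),.239))
print("probe",tri([ray(t,(412.5,224)),ray(s,(293.8,147))]))
delta([.652,-.092,.312]); print(ctrl.get_obs()["joints"])
E
```

```text
clock: 0.93
tcp_pos: [0.1779, -0.4937, 0.3129]
tcp_rot: [-0.0, 0.714, 0.7, 0.0]
contact_force: [0.1, 0.1, 0.2]
gripper_width: 0.0399
grip_force: 0.0
clock: 1.35
tcp_pos: [0.1779, -0.4937, 0.3129]
tcp_rot: [-0.0, 0.53, 0.848, 0.0]
contact_force: [-0.7, -0.0, -0.3]
gripper_width: 0.0398
grip_force: 0.0
bar [ 0.65154444 -0.08950517  0.23782506] [ 0.6531376 -0.0894954  0.239    ] [ 0.64969175 -0.0889085   0.239     ]
probe [ 0.59516141 -0.33360175  0.1557277 ]
tcp [ 0.1779 -0.4937  0.3129] tool delta [0.1531 0.6022 0.0012] psi 2.0249 tilt [-2.e-04  8.e-04 -1.e+00]
[-1.37098011e+00  3.02527971e-01  1.41554041e+00  1.75560223e-05
  1.42437734e+00 -1.82506040e+00]
```

Converted, 0.0376 m / 0.25 = 0.1504, 0.0096 m / 0.25 = 0.0384.

```bash

python3 inch.py '[{"dx": 0.0384, "dy": 0.1504}, {"dx": 0.0384, "dy": 0.1504}, {"dx": 0.0384, "dy": 0.1504}, {"dx": 0.0384, "dy": 0.1504}, {"dx": 0.0384, "dy": 0.1504}, {"dx": 0.0384, "dy": 0.1504}, {"dx": 0.0384, "dy": 0.1504}, {"dx": 0.0384, "dy": 0.1504}, {"dx": 0.0384, "dy": 0.1504}, {"dx": 0.0384, "dy": 0.1504}]' |head -2
python3 inch.py '[{"dx": 0.0384, "dy": 0.1504}, {"dx": 0.0384, "dy": 0.1504}, {"dx": 0.0384, "dy": 0.1504}, {"dx": 0.0384, "dy": 0.1504}, {"dx": 0.0384, "dy": 0.1504}, {"dx": 0.0384, "dy": 0.1504}, {}]'|head -2
python3 - <<'E'
from h import *
delta([.6515,-.09,.219])
o=ctrl.get_obs(); c=optics.read_camera("wrist"); cv2.imwrite("pics/w1.png",c["pixels"][...,::-1]); print(o["joints"])
M=pose(o)@np.array(c["hand_eye"]); P=np.linalg.inv(M)
for q in ((.6515,-.09,.239),(.6515,-.09,.189)): print(cv2.projectPoints(np.array([q]),cv2.Rodrigues(P[:3,:3])[0],P[:3,3],K(c),np.array(c["dist"],float))[0].ravel())
E
```

```text
clock: 2.18
tcp_pos: [0.4759, -0.2423, 0.3132]
clock: 2.77
tcp_pos: [0.6564, -0.0886, 0.3108]
tcp [ 0.6564 -0.0886  0.3108] tool delta [ 0.0006 -0.0051  0.0918] psi 2.0224 tilt [-8.0e-04  2.7e-03 -1.0e+00]
[-0.25079696  0.58208168  0.98052894  0.00243135  1.58041586 -0.70234921]
[310.03308706 216.10286747]
[311.3310446  194.33435565]
```

View pics/w1.png

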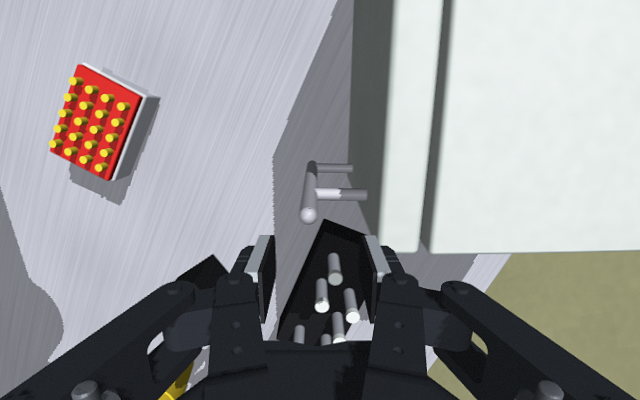

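The wrist view puts the bar's top end at (309,214), against a predicted (310,216), so the position is confirmed. Next I descend and pinch.

Converted, 0.02 m / 0.25 = 0.08, -0.005 m / 0.25 = -0.02.

```bash

python3 inch.py '[{"dy": -0.02, "dz": 0.08}, {"dz": 0.08}, {"dz": 0.08}, {"dz": 0.064}, {"dz": 0.064}, {}]'
python3 inch.py '[{}, {}, {}, {}, {}]' 0 25
```

```text
clock: 3.32
tcp_pos: [0.6461, -0.0967, 0.2176]
tcp_rot: [-0.003, 0.533, 0.846, -0.001]
contact_force: [-1.3, -0.0, -0.5]
gripper_width: 0.0397
grip_force: 0.0
clock: 3.73
tcp_pos: [0.6488, -0.0963, 0.2228]
tcp_rot: [0.001, 0.532, 0.847, 0.0]
contact_force: [0.6, 0.4, 4.2]
gripper_width: 0.0113
grip_force: 25.4
```

Converted, -0.0231 m / 0.25 = -0.0924, 0.0087 m / 0.25 = 0.0348, 0.1 rad / 3.1416 = 0.0318.

```bash

python3 inch.py '[{"dx": 0.0348, "dy": -0.0924, "az": 0.0318}, {"dx": 0.0348, "dy": -0.0924, "az": 0.0318}, {"dx": 0.0348, "dy": -0.0924, "az": 0.0318}, {"dx": 0.0348, "dy": -0.0924, "az": 0.0318}, {"dx": 0.0348, "dy": -0.0924, "az": 0.0318}, {}]'
python3 - <<'E'
from h import *
T=pose(ctrl.get_obs()); h=np.array([.6182,.1517]); r=T[:2,3]-h
print(np.linalg.norm(r), "door q",-(np.arctan2(r[1],r[0])-(.4503-np.pi/2-np.arctan2(.075,.235))), T[:3,:3].T@np.array([*-r,0]))
E
```

```text
clock: 4.23
tcp_pos: [0.5246, -0.0789, 0.2228]
tcp_rot: [-0.001, 0.726, 0.688, 0.002]
contact_force: [3.8, 11.8, 0.0]
gripper_width: 0.0111
grip_force: 25.2
0.24882911621547293 door q 0.5270130553549632 [0.23531368 0.08088183 0.00123697]
```

Converted, -0.0231 m / 0.25 = -0.0924, 0.0097 m / 0.25 = 0.0388, 0.1 rad / 3.1416 = 0.0318.

```bash

python3 inch.py '[{"dx": 0.0388, "dy": -0.0924, "az": 0.0318}, {"dx": 0.0388, "dy": -0.0924, "az": 0.0318}, {"dx": 0.0348, "dy": -0.0924, "az": 0.0318}, {"dx": 0.0348, "dy": -0.0924, "az": 0.0318}, {"dx": 0.0348, "dy": -0.0924, "az": 0.0318}, {}]'
python3 inch.py '[{"dx": 0.0348, "dy": -0.0924, "az": 0.0318}, {"dx": 0.0348, "dy": -0.0924, "az": 0.0318}, {"dx": 0.0348, "dy": -0.0924, "az": 0.0318}, {"dx": 0.0348, "dy": -0.0924, "az": 0.0318}, {"dx": 0.0348, "dy": -0.0924, "az": 0.0318}, {}, {}]'
python3 - <<'E'
from h import *
T=pose(ctrl.get_obs()); h=np.array([.6182,.1517]); r=T[:2,3]-h
print(np.linalg.norm(r), "door q",-(np.arctan2(r[1],r[0])-2*np.pi-(.4503-np.pi/2-np.arctan2(.075,.235))), T[:3,:3].T@np.array([*-r,0]),ctrl.get_obs()["joints"])
E
```

```text
clock: 4.73
tcp_pos: [0.427, -0.0071, 0.2228]
tcp_rot: [0.0, 0.874, 0.486, 0.004]
contact_force: [6.8, 7.7, -2.7]
gripper_width: 0.0109
grip_force: 25.3
clock: 5.32
tcp_pos: [0.375, 0.1002, 0.2228]
tcp_rot: [0.001, 0.966, 0.258, 0.004]
contact_force: [7.1, 2.1, 1.2]
gripper_width: 0.0112
grip_force: 25.9
0.2486276901044852 door q 7.786745014741671 [0.23648935 0.07671245 0.00192778] [6.26570966e-02 1.17785819e-01 1.91655318e+00 5.19098687e-04
 1.09948461e+00 1.11093986e+00]
```

```bash

python3 inch.py '[{}, {}, {}, {"dz": -0.08}, {"dz": -0.12}, {"dz": -0.14}, {"dz": -0.14}, {}]' .04
python3 - <<'E'
from h import *
delta([.50,-.30,.345])
import pickle
for n in("scene","top"):
    c=optics.read_camera(n); pickle.dump(c,open(n+"1.pkl","wb")); cv2.imwrite(f"pics/{n}1.png",c["pixels"][...,::-1])
E
```

```text
clock: 5.98
tcp_pos: [0.3748, 0.0986, 0.3472]
tcp_rot: [0.001, 0.966, 0.257, 0.005]
contact_force: [0.7, 0.0, 0.1]
gripper_width: 0.0398
grip_force: 0.0
tcp [0.3748 0.0986 0.3472] tool delta [-0.0895  0.4081  0.0034] psi 0.5202 tilt [ 1.080e-02  4.000e-04 -9.999e-01]
```

```bash

python3 - <<'E'
from h import *
delta([.51,.0,.347])
E
```

```text
tcp [0.3729 0.0985 0.3421] tool delta [ 0.07    0.1536 -0.0045] psi 0.5202 tilt [ 2.5e-03 -1.0e-04 -1.0e+00]
```

View pics/top1.png

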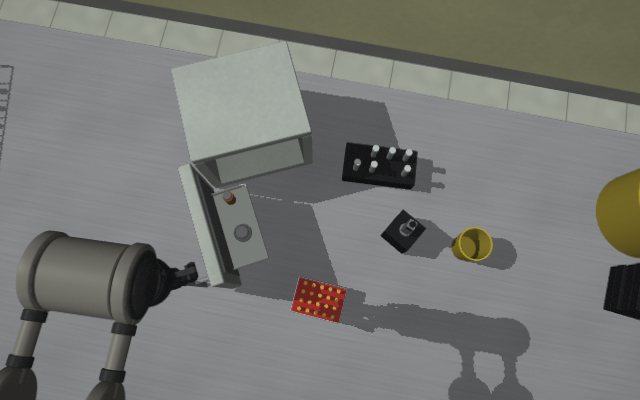

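The top view shows the door open about 90°, with the disc at (243,233) on the shelf and the vial at (229,198). I'll take a wrist view over the disc on the way.

Converted, 0.0384 m / 0.25 = 0.1536, 0.0175 m / 0.25 = 0.07.

```bash

python3 inch.py '[{"dx": 0.07, "dy": 0.1536}, {"dx": 0.07, "dy": 0.1536}, {"dx": 0.07, "dy": 0.1536}, {"dx": 0.07, "dy": 0.1536}, {}, {}]' | head -2
python3 - <<'E'
from h import *
import pickle
o=ctrl.get_obs(); c=optics.read_camera("wrist"); pickle.dump((o,c),open("wd.pkl","wb"))
t=pickle.load(open("top1.pkl","rb"))
def cir(img,x0,y0,x1,y1,s,r0,r1):
    g=cv2.cvtColor(img[y0:y1,x0:x1],cv2.COLOR_RGB2GRAY); g=cv2.resize(g,None,fx=s,fy=s,interpolation=cv2.INTER_CUBIC)
    C=cv2.HoughCircles(g,cv2.HOUGH_GRADIENT,1,10,param1=80,param2=18,minRadius=r0,maxRadius=r1)
    return None if C is None else [((x+.5)/s-.5+x0,(y+.5)/s-.5+y0,r/s) for x,y,r in C[0][:5]]
for u in cir(t["pixels"],225,215,262,252,5,20,60) or []: print("top",u,onz(t,u[:2],.113).round(4),onz(t,u[:2],.098).round(4))
f=K(c)[0,0]
for u in cir(c["pixels"],0,0,640,330,1,15,60) or []: print("wrist",u,onz(c,u[:2],.113,o).round(4),onz(c,u[:2],.098,o).round(4))
cv2.imwrite("pics/w2.png",c["pixels"][...,::-1])
delta([.595,-.333,.30])
E
```

```text
clock: 6.58
tcp_pos: [0.5085, 0.0002, 0.3382]
top (np.float32(242.3), np.float32(232.3), np.float32(9.14)) [0.5104 0.038  0.113 ] [0.512  0.0407 0.098 ]
wrist (np.float32(571.5), np.float32(66.5), np.float32(58.3)) [ 0.7305 -0.1747  0.113 ] [ 0.7375 -0.1838  0.098 ]
wrist (np.float32(299.5), np.float32(257.5), np.float32(55.0)) [ 0.4016 -0.0348  0.113 ] [ 0.3944 -0.0378  0.098 ]
wrist (np.float32(371.5), np.float32(268.5), np.float32(32.2)) [ 0.4316 -0.1166  0.113 ] [ 0.4256 -0.1232  0.098 ]
wrist (np.float32(363.5), np.float32(262.5), np.float32(29.3)) [ 0.4336 -0.104   0.113 ] [ 0.4278 -0.11    0.098 ]
wrist (np.float32(288.5), np.float32(252.5), np.float32(48.2)) [ 0.4009 -0.0204  0.113 ] [ 0.3936 -0.0228  0.098 ]
tcp [0.5076 0.0011 0.339 ] tool delta [-0.0898  0.3335  0.0384] psi 0.5193 tilt [-4.7e-03  7.0e-04 -1.0e+00]
```

View pics/w2.png

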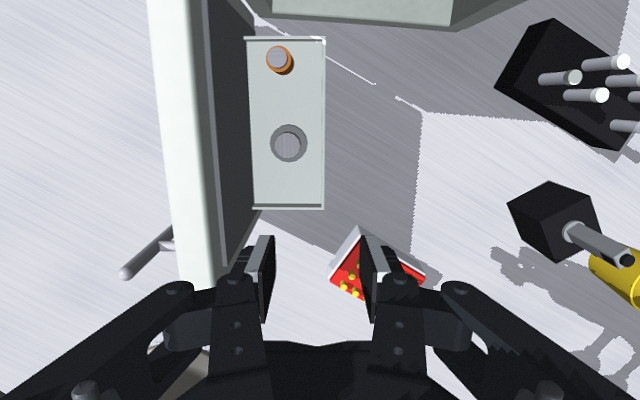

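The wrist view shows the disc at (288,143), in its collar on the shelf. Next, the probe.

Converted, 0.0371 m / 0.25 = 0.1484, -0.01 m / 0.25 = -0.04.

```bash

python3 inch.py '[{"dx": -0.04, "dy": 0.1484, "dz": 0.012}, {"dx": -0.04, "dy": 0.1484, "dz": 0.012}, {"dx": -0.04, "dy": 0.1484, "dz": 0.012}, {"dx": -0.04, "dy": 0.1484, "dz": 0.012}, {"dx": -0.04, "dy": 0.1484, "dz": 0.012}, {"dx": -0.04, "dy": 0.1484, "dz": 0.012}, {"dx": -0.04, "dy": 0.1484, "dz": 0.012}, {"dx": -0.04, "dy": 0.1484, "dz": 0.012}, {"dx": -0.04, "dy": 0.1484, "dz": 0.012}, {}]' | head -2
python3 inch.py '[{}, {}]' .07 | head -2
python3 - <<'E'
from h import *
import pickle
o,c=pickle.load(open("wd.pkl","rb"))
g=cv2.cvtColor(c["pixels"][118:170,262:316],cv2.COLOR_RGB2GRAY); g=cv2.resize(g,None,fx=5,fy=5,interpolation=cv2.INTER_CUBIC)
C=cv2.HoughCircles(g,cv2.HOUGH_GRADIENT,1,5,param1=60,param2=15,minRadius=50,maxRadius=110)
for x,y,r in C[0][:5]:
    u=((x+.5)/5-.5+262,(y+.5)/5-.5+118); print(u,r/5,onz(c,u,.113,o).round(4),onz(c,u,.098,o).round(4))
o=ctrl.get_obs(); c=optics.read_camera("wrist"); pickle.dump((o,c),open("wp.pkl","wb"))
cv2.imwrite("pics/w3.png",cv2.resize(c["pixels"][150:310,220:420],None,fx=3,fy=3)[...,::-1]); delta([.595,-.333,.3])
t=pickle.load(open("top1.pkl","rb"))
E
```

```text
clock: 7.47
tcp_pos: [0.5953, -0.3379, 0.3105]
clock: 7.63
tcp_pos: [0.5958, -0.3315, 0.314]
(np.float32(288.1), np.float32(142.7)) 18.92 [0.5141 0.041  0.113 ] [0.5117 0.0413 0.098 ]
(np.float32(289.1), np.float32(142.7)) 19.16 [0.5146 0.0401 0.113 ] [0.5123 0.0403 0.098 ]
(np.float32(286.7), np.float32(144.9)) 12.440001 [0.5113 0.0412 0.113 ] [0.5088 0.0415 0.098 ]
(np.float32(288.3), np.float32(141.7)) 18.0 [0.5151 0.0413 0.113 ] [0.5128 0.0416 0.098 ]
(np.float32(286.7), np.float32(146.3)) 15.12 [0.51   0.0405 0.113 ] [0.5074 0.0407 0.098 ]
tcp [ 0.596  -0.3311  0.3148] tool delta [-0.0018  0.0011  0.0148] psi 0.5222 tilt [ 0.e+00  4.e-04 -1.e+00]
```

View pics/w3.png

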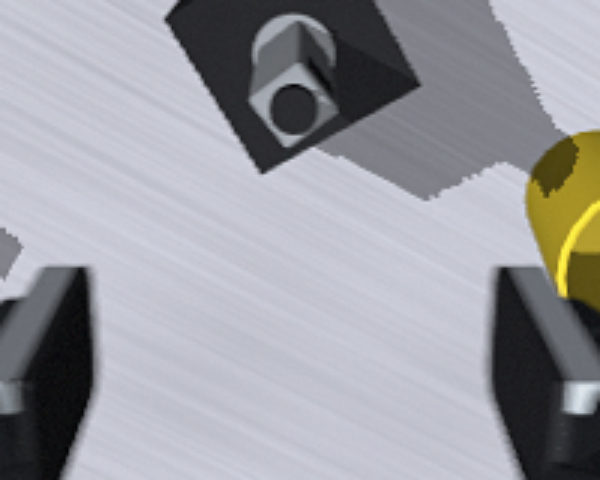

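The zoom shows the probe's square handle top with corners at zoom (250,100), (290,147), (338,110) and (298,62), which is turned about 40–50° from the jaws. I'll compute its yaw and centre.

```bash

python3 - <<'E'
from h import *
import pickle
o,c=pickle.load(open("wp.pkl","rb"))
P=np.array([onz(c,((x+.5)/3-.5+220,(y+.5)/3-.5+150),.160,o)[:2] for x,y in((250,100),(290,147),(338,110),(298,62))])
print(P.round(4),P.mean(0),"btn",onz(c,(220+294.5/3,150+109/3),.165,o)); e=np.roll(P,-1,0)-P
print(np.linalg.norm(e,axis=1),np.arctan2(e[:,1],e[:,0]))
H=[onz(c,(x/3+220,y/3+150),.08,o)[:2] for x,y in((165,20),(262,173),(420,85))]
for i in(0,1): d=H[i+1]-H[i]; print("holder",np.arctan2(d[1],d[0]),np.linalg.norm(d))
print("holder c",(H[0]+H[2])/2, "psi",.5222,o["joints"])
E
```

```text
[[ 0.5889 -0.3199]
 [ 0.5823 -0.3371]
 [ 0.5992 -0.3436]
 [ 0.6057 -0.3263]] [ 0.5940362  -0.33173506] btn [ 0.59408694 -0.33220145  0.165     ]
[0.01847243 0.01804407 0.01850493 0.0179878 ] [-1.93640755 -0.37057165  1.20821864  2.77280754]
holder -2.083522897379707 0.06906360271419122
holder -0.5199470690904036 0.06898564053616521
holder c [ 0.59331215 -0.33241637] psi 0.5222 [-6.20206076e-01  6.25862097e-01  8.95328120e-01  4.10610834e-04
  1.62182621e+00  4.29178228e-01]
```

Converted, -0.1133 rad / 3.1416 = -0.0361.

```bash

python3 inch.py '[{"az": -0.0361}, {"az": -0.0361}, {"az": -0.0361}, {"az": -0.0361}, {"az": -0.0361}, {"az": -0.0361}, {}, {}]' .055| head -2
python3 - <<'E'
from h import *
delta([.594,-.332,.134])
E
```

```text
clock: 8.35
tcp_pos: [0.5963, -0.3312, 0.3155]
tcp [ 0.5963 -0.3312  0.3155] tool delta [-0.0015 -0.002   0.1815] psi 1.1991 tilt [ 1.e-03 -6.e-04 -1.e+00]
```

Converted, 0.025 m / 0.25 = 0.1, -0.002 m / 0.25 = -0.008.

```bash

python3 inch.py '[{"dx": -0.006, "dy": -0.008, "dz": 0.08}, {"dz": 0.1}, {"dz": 0.1}, {"dz": 0.1}, {"dz": 0.1}, {"dz": 0.1}, {"dz": 0.08}, {"dz": 0.066}, {}, {}]'
python3 - <<'E'
from h import *
delta([.594,-.332,.134])
E
```

```text
clock: 9.18
tcp_pos: [0.5936, -0.3328, 0.1327]
tcp_rot: [-0.001, 0.826, 0.564, -0.0]
contact_force: [1.0, -0.4, 0.2]
gripper_width: 0.0552
grip_force: 0.0
tcp [ 0.5936 -0.3328  0.1327] tool delta [ 0.0009  0.0001 -0.0013] psi 1.199 tilt [-1.1e-03  7.0e-04 -1.0e+00]
```

Converted, -0.025 m / 0.25 = -0.1, -0.02 m / 0.25 = -0.08.

```bash

python3 inch.py '[{}, {}, {}, {}, {}, {}]' 0 60
python3 inch.py '[{"dz": -0.08}, {"dz": -0.08}, {"dz": -0.1}, {"dz": -0.1}, {"dz": -0.1}, {"dz": -0.08}, {}, {}]'
python3 - <<'E'
from h import *
import pickle
delta([.5115,.0405,.27])
I=[]
for n in("scene","top"):
    c=optics.read_camera(n); pickle.dump(c,open(n+"2.pkl","wb"))
    T=pose(ctrl.get_obs())
    u=proj(c,T[:3,3]-[0,0,.06])[0].astype(int); print(n,u)
    y,x=max(u[1]-50,0),max(u[0]-50,0); I.append(cv2.resize(c["pixels"][y:y+100,x:x+100],(390,390),interpolation=cv2.INTER_CUBIC)); print(x,y)
cv2.imwrite("pics/g.png",np.hstack(I)[...,::-1])
E
```

```text
clock: 9.68
tcp_pos: [0.5944, -0.3339, 0.1347]
tcp_rot: [0.001, 0.825, 0.565, 0.001]
contact_force: [-0.6, 1.3, 6.8]
gripper_width: 0.0197
grip_force: 59.3
clock: 10.35
tcp_pos: [0.594, -0.3337, 0.269]
tcp_rot: [0.001, 0.825, 0.565, 0.0]
contact_force: [-0.3, 0.5, -1.8]
gripper_width: 0.0195
grip_force: 58.9
tcp [ 0.594  -0.3337  0.269 ] tool delta [ 0.3189 -0.2123 -0.0018] psi 1.2004 tilt [ 0.0022 -0.0016 -1.    ]
scene [293 131]
243 81
top [416 221]
366 171
```

View pics/g.png

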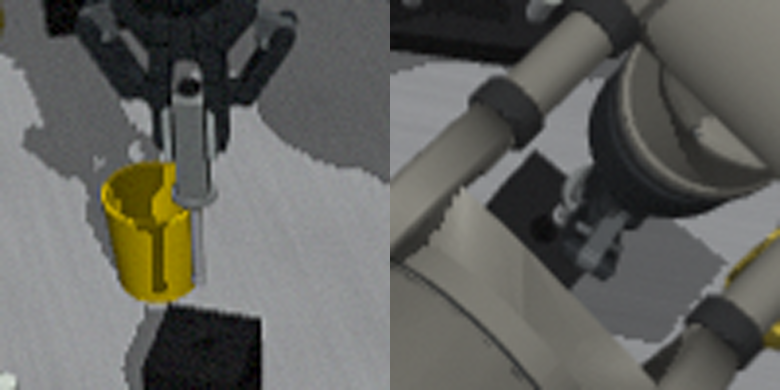

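The probe is held upright, with its tip at about scene (294,153), clear of the holder. Now I carry it over the disc.

Converted, 0.0319 m / 0.25 = 0.1276, -0.0212 m / 0.25 = -0.0848.

```bash

python3 inch.py '[{"dx": 0.1276, "dy": -0.0848, "dz": -0.016}, {"dx": 0.1276, "dy": -0.0848, "dz": -0.016}, {"dx": 0.1276, "dy": -0.0848, "dz": -0.016}, {"dx": 0.1276, "dy": -0.0848, "dz": -0.016}, {"dx": 0.1276, "dy": -0.0848, "dz": -0.016}, {"dx": 0.1276, "dy": -0.0848}, {"dx": 0.1276, "dy": -0.0848}, {"dx": 0.1276, "dy": -0.0848}, {"dx": 0.1276, "dy": -0.0848}, {"dx": 0.1276, "dy": -0.0848}]' | head -2
python3 inch.py '[{}, {}, {}]'
python3 - <<'E'
from h import *
import pickle
c=pickle.load(open("scene2.pkl","rb")); print("tip at lift",onz(c,(294.3,153.3),.139))
delta([.5115,.0405,.25]); o=ctrl.get_obs(); print(o["joints"])
c=optics.read_camera("top"); pickle.dump(c,open("top3.pkl","wb"))
w=optics.read_camera("wrist")
T=pose(o); tip=T[:3,3]+T[:3,2]*.1297; u=proj(c,tip)[0]; print("tip",tip,u); x,y=int(u[0])-40,int(u[1])-40
a=cv2.resize(c["pixels"][y:y+80,x:x+80],(400,400),interpolation=cv2.INTER_CUBIC); print(x,y)
b=cv2.resize(w["pixels"][50:400,145:495],(400,400)); cv2.imwrite("pics/p.png",np.hstack([a,b])[...,::-1])
E
```

```text
clock: 11.28
tcp_pos: [0.5101, 0.0423, 0.2863]
clock: 11.53
tcp_pos: [0.5113, 0.0404, 0.2868]
tcp_rot: [-0.0, 0.825, 0.565, -0.001]
contact_force: [-0.0, -0.8, 0.1]
gripper_width: 0.0194
grip_force: 59.0
tip at lift [ 0.59565981 -0.32696234  0.139     ]
tcp [0.5113 0.0404 0.2868] tool delta [0.0002 0.0002 0.0368] psi 1.2012 tilt [-1.7e-03 -5.0e-04 -1.0e+00]
[-7.03863550e-02  2.95822998e-01  1.49654506e+00 -6.33645715e-04
  1.35086447e+00  2.99356397e-01]
tip [0.51108082 0.04029589 0.15712727] [238.25477845 228.99746017]
198 188
```

View pics/p.png

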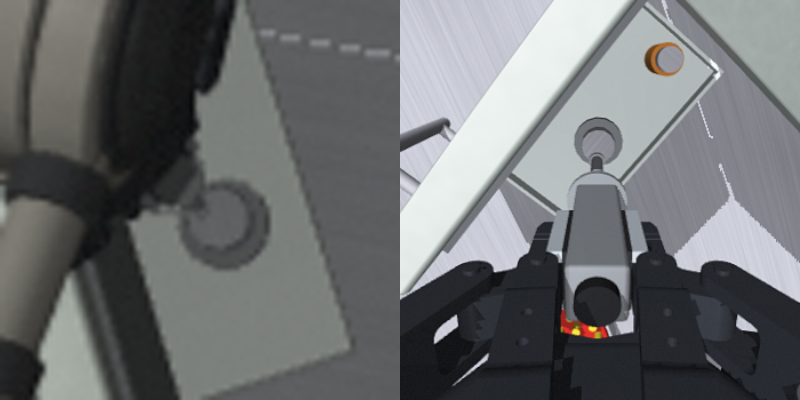

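The left panel (top camera) shows the tip end just beside the disc, with its view cut by the gripper. The right panel (wrist) shows the stem end at wrist pixel ~(317,186) and the disc centre near (318,177). I'll compare these with projections, then lower.

Converted, 0.015 m / 0.25 = 0.06, 0.013 m / 0.25 = 0.052.

```bash

python3 inch.py '[{"dz": 0.06}, {"dz": 0.052}, {}, {}]' | head -4
python3 - <<'E'
from h import *
o=ctrl.get_obs(); c=optics.read_camera("wrist"); T=pose(o); P=np.linalg.inv(T@np.array(c["hand_eye"])); print(T[:3,3])
pj=lambda q:cv2.projectPoints(np.array([q],float),cv2.Rodrigues(P[:3,:3])[0],P[:3,3],K(c),np.array(c["dist"],float))[0].ravel().round(1)
tip=T[:3,3]+T[:3,2]*.1297
print("tip",tip,pj(tip),"disc",pj([.5115,.0405,.113]),"collar",pj([.5115,.0405,.098]), [pj([.5115+.014*np.cos(a),.0405+.014*np.sin(a),.113]).tolist() for a in np.arange(4)*np.pi/2])
cv2.imwrite("pics/p2.png",cv2.resize(c["pixels"][130:220,260:380],None,fx=6,fy=6,interpolation=cv2.INTER_CUBIC)[...,::-1])
E
```

```text
clock: 11.97
tcp_pos: [0.5115, 0.0395, 0.2592]
tcp_rot: [-0.001, 0.826, 0.564, -0.001]
contact_force: [-0.4, -0.4, 0.3]
[0.51145755 0.03949537 0.25919312]
tip [0.51121294 0.03949028 0.12949335] [318.5 191.2] disc [318.3 184.8] collar [318.3 180.6] [[333.7, 179.0], [312.3, 169.8], [303.1, 190.6], [324.2, 199.5]]
```

View pics/p2.png

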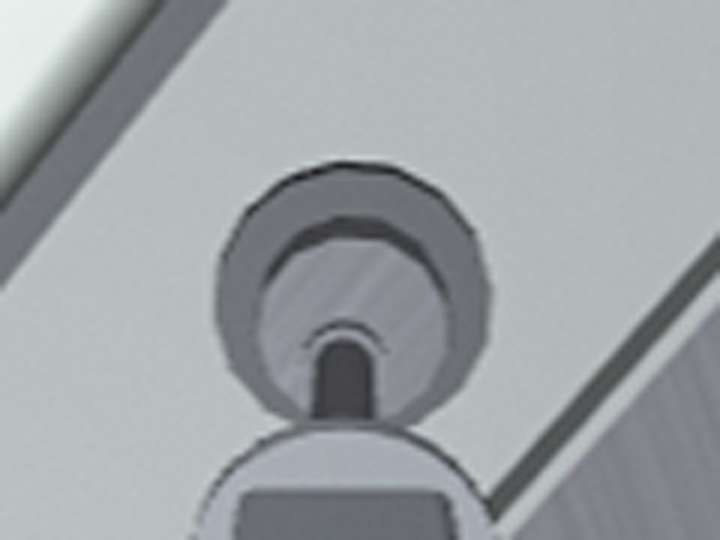

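The wrist zoom shows the disc centred at x≈318.7 with its upper edge at y≈169.7 (predicted 168.8), and the tip 1–2 px off its predicted spot. The alignment is within about 2 mm, so I'll descend gently.

Units first: shifts go in shares of 0.25 m and turns go in shares of pi rad. So 0.005 m / 0.25 = 0.02, 0.004 m / 0.25 = 0.016.

```bash

python3 inch.py '[{"dy": 0.004, "dz": 0.02}, {"dz": 0.02}, {"dz": 0.016}, {}, {}, {}]' | head -4
python3 inch.py '[{"dz": 0.008}, {"dz": 0.008}, {}, {}, {}, {}]' | head -4
python3 inch.py '[{"dz": 0.008}, {}, {}, {}, {}, {}]' | head -4
```

```text
clock: 12.52
tcp_pos: [0.5125, 0.0403, 0.2459]
tcp_rot: [0.0, 0.825, 0.565, 0.0]
contact_force: [0.2, -0.2, -0.5]
clock: 13.02
tcp_pos: [0.5124, 0.0403, 0.2418]
tcp_rot: [0.0, 0.825, 0.565, -0.0]
contact_force: [0.5, 0.8, -0.6]
clock: 13.52
tcp_pos: [0.5125, 0.0402, 0.2399]
tcp_rot: [0.0, 0.825, 0.565, 0.0]
contact_force: [0.4, -0.3, 1.1]
```

Converted, 0.0015 m / 0.25 = 0.006.

```bash

python3 inch.py '[{"dz": 0.006}, {"dz": 0.006}, {}, {}, {}, {}, {}, {}]'
python3 - <<'E'
from h import *
o=ctrl.get_obs(); c=optics.read_camera("wrist"); T=pose(o); P=np.linalg.inv(T@np.array(c["hand_eye"])); F=[]
pj=lambda q:cv2.projectPoints(np.array([q],float),cv2.Rodrigues(P[:3,:3])[0],P[:3,3],K(c),np.array(c["dist"],float))[0].ravel().round(1)
print("disc",pj([.5115,.0405,.107]),"tip",pj(T[:3,3]+T[:3,2]*.1297))
cv2.imwrite("pics/p3.png",cv2.resize(c["pixels"][130:220,260:380],None,fx=6,fy=6,interpolation=cv2.INTER_CUBIC)[...,::-1])
for i in range(10): optics.read_camera("wrist"); F.append(ctrl.get_obs()["contact_force"][2])
o=ctrl.get_obs(); print(np.mean(F),np.std(F),o["tcp_pos"],o["grip_force"],o["clock"])
E
```

```text
clock: 14.18
tcp_pos: [0.5126, 0.0402, 0.2369]
tcp_rot: [0.0, 0.825, 0.565, 0.0]
contact_force: [-0.1, 0.3, 3.8]
gripper_width: 0.0191
grip_force: 59.6
disc [317.1 191.4] tip [318.5 191.2]
3.1941121450500396 0.4227869953173347 [0.51253874 0.04024209 0.23682668] 59.57994282245636 14.7333
```

View pics/p3.png

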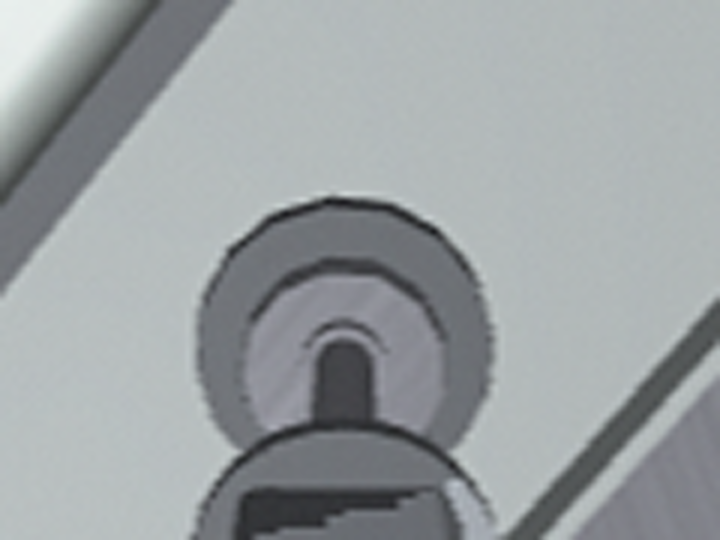

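The view shows the tip concentric with the disc (both at x≈345 in the zoom). The press is about 4 N and steady.

```bash
python3 -c "
from h import *
print(ctrl.sign_off())"
```

```text
the job is handed in; nothing more can be done
None
```

I handed the job in at about 15 s on the robot's clock, and the judge's verdict was not shown. The door is open to about 1.5 rad. The probe is gripped upright with its tip within about 2 mm of the disc's centre, pressing with about 4 N, roughly halfway down. The arm made no contact with the rack, tip box or beaker that I noticed.

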